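# Draw the rolling pin out of its hooded bin

## Task

Take the wooden rolling pin out of the green hooded bin: it is longer than the bin's mouth, so raise the end that lies away from the hood, draw the pin out aslant through the mouth, then carry it over to the walnut cutting board on the left of the bin (not the one at the far right). Finish still holding it in the gripper, level over the middle of the board and well clear above it (about a hand's breadth); do not put it down or let go, and do not upset the things standing around or shove the board.

Things in the scene. Friction and masses are not known exactly. Their poses are not given: they have to be found in the camera images.
- bin: green bin, fixed to the worktop, hooded end on the robot's right, open end (+x) on its left. 300 mm long (x axis) x 162 wide x 108 high; origin at the centre of its underside, z up. Floor 8 mm thick; inside 288 x 150 mm. Walls 6 mm: both end walls reach to z = 103 mm, the two long sides beside the mouth only to z = 76 mm. 6 mm high cork stops keep the pin from rolling
- bin_mouth (a point): the centre of the bin's mouth, in the bin's frame at x = 52.5, y = 0, z = 103 mm (level with the end walls' tops). The mouth is open from x = -39 to +144 mm: 183 mm long, shorter than the pin, and 150 mm wide
- hood_edge (a point): middle of the lower free edge of the hood, in the bin's frame at x = -39, y = 0, z = 103 mm. The hood is a fixed flat cover 5 mm thick, underside at z = 103 mm, over the bin's -x end from x = -150 to -39 mm, closed at the sides
- rolling_pin: straight plain wooden rolling pin, a cylinder 260 mm long and 32 mm in diameter, 0.12 to 0.24 kg, loose; origin at the middle of its axis, x axis along its length. It starts lying level on the bin's floor along the bin's x axis (its axis 24 mm above the worktop), its -x end under the hood, its middle within 10 mm of the bin's centre
- pin_end_hood (a point): centre of the pin's -x end face, which starts under the hood, 130 mm from the pin's origin
- pin_end_open (a point): centre of the pin's +x end face, which starts at the open end of the bin, 130 mm from the pin's origin
- board: walnut cutting board lying flat to the left of the bin, loose, 178 mm (x) x 280 mm (y) x 18 mm thick, 0.6 kg; origin at the centre of its underside, z up
- canister: open brass canister, 146 mm across x 166 mm tall, standing at the back; origin at the centre of its underside; leave it alone
- tumbler: brass tumbler, 73 mm across x 82 mm tall, standing at the back; origin at the centre of its underside; leave it alone
- tin_small: small lidded tin, 62 mm across x 70 mm tall, at the back; origin at the centre of its underside; leave it alone
- tin_large: lidded tin, 74 mm across x 95 mm tall, at the back; origin at the centre of its underside; leave it alone

How it is judged (in metres and radians):
On the way, in this order (a step that is already met when the one before it is completed fails the run):
1. the pin slants through the mouth: its open end is up above the end walls while its other end is still under the hood (z of pin_end_open in the frame of bin above 0.105 m and x of pin_end_hood in the frame of bin below -0.04 m and z of pin_end_hood in the frame of bin below 0.103 m), for 0.05 s.
2. the whole pin is out, both ends above the bin, held by the gripper and free of the bin (height (world z) of each of pin_end_open, pin_end_hood above 0.11 m and contact force between the fingers and rolling_pin above 1 N and contact force between rolling_pin and bin below 0.1 N), for 0.1 s.
At the end, for the whole second after the job is handed in: The gripper holds the pin still (under 0.03 m/s), its middle within 60 mm of the board's middle seen from above, level to within about 12 degrees, both ends' centres more than 70 mm and the middle less than 300 mm above the worktop, touching neither bin nor board (horizontal distance between rolling_pin and board below 0.06 m and height (world z) of each of pin_end_open, pin_end_hood above 0.07 m and height (world z) of rolling_pin below 0.3 m and angle between rolling_pin's own x axis and vertical between 1.35 and 1.79 rad and contact force between the fingers and rolling_pin above 1 N and contact force between rolling_pin and bin below 0.1 N and contact force between rolling_pin and board below 0.1 N and linear speed of rolling_pin below 0.03 m/s); the arm keeps its last pose, push and grip.
It fails at once if the board is shoved more than 30 mm (distance of board from where it was at the start of the episode above 0.03 m).
It fails at once if a bystander is knocked over or pushed away (distance of any of canister, tumbler, tin_small, tin_large from where it was at the start of the episode above 0.04 m).
It also fails if it takes over 51 s, if anything falls off the work surface, if the arm or the gripper's body presses on something with over 40 N, if the wrist force passes 120 N, or if a joint passes its speed limit or range.

## Robot

A 6-joint arm with a two-finger parallel gripper is mounted at the origin on a cart in front of the work surface, level with it; the furniture and walls round the work are solid. World frame = base frame: x ahead of the robot, y to its left, z up, the work surface at z = 0. Lengths are in m, angles in degrees, forces in N, time in s.
With the tool pointing down it reaches from about 0.375 to 0.9 m from the base axis. Payload 3.1 kg.
Tool frame: the origin (TCP) lies on the centre line of the jaws, within the pads' length; the fingertips stand 22 mm ahead of it and the grasp point (between the pads) lies 3 mm ahead of it; y points along the fingers, z is the direction in which the jaws open and shut, and the axes are right-handed (so a half turn about y gives the same grasp; the last joint's range is limited). The gripper opens to 87 mm and grips with 3 to 60 N. Pads are 19 mm wide; open, the fingers measure 117 mm over their backs; the gripper's body (75 mm by 190 mm) begins 51 mm behind the grasp point.
Start: joints at [60.648, 30.224, 82.088, -0, 67.689, -10.227], TCP at [0.205, 0.59, 0.245] pointing down, gripper open.
Joint ranges: [-176.69, 176.69], [-43.24, 126.21], [12.49, 139.97], [-82, 262], [0, 151.66], [-163.58, 163.58]. Speed limits (degrees/s): [159.86, 159.86, 180, 180, 180, 180].

## Interface

Orientations are given as a 3x3 rotation matrix whose columns are the frame's x, y, z axes.
In Python, from rig import bot gives the robot as it stands.
- The arm moves only by the tool jog_arm, never from a script. Its argument "motion" is one flat list of numbers, 6 for each row, row after row: the shift along the tool's x, y, z in mm, then the turn, a rotation vector about the tool's x, y, z in degrees. A call has 1 to 20 rows; each row is the pose to reach, as a shift and turn from the pose commanded when the call began, along the tool's axes at that moment; what a row does not reach only later rows make up. A row lasts 1/8 s, in which the tool goes at most 62.5 mm and 10.7 degrees, less where a joint would pass 70% of its speed; a pose out of reach is approached as far as the arm can. A call with a gripper value outside its range is refused whole. "gripper" is the opening, from 0 (shut) to 1 (fully open), set as the call begins (left out, the last holds). The fingers move at their own pace and stop on an object; the grip force is fixed at half the most. Time passes only in rows, so rows that repeat a pose let the fingers close. It gives the time, the measured TCP pose, the force and the opening at its end, in the units of the state.
- bot.read_state(): the state, without advancing time (a new reading comes with each control period).
- bot.capture(name): name is "scene" or "side" or "wrist"; returns (picture, depth): 420x560x3 uint8, red, green, blue; 420x560 float32, m along the optical axis (not along the pixel's ray), 0 where there is no reading.
- bot.get_calibration(name): a dict with "mtx" (3x3 intrinsics, pixels), "pose" (4x4, takes a point from camera to world coordinates); the wrist camera has in their place "hand_eye" (4x4, takes a point from camera to tool coordinates, whose origin is the TCP and whose axes are the tool frame's). Camera axes: x right, y up, looking along -z (the intrinsics and any distortion apply to the point x, -y, -z); pixel columns grow to the right and rows downward; lengths in m; the calibration is good to about 2 mm. A picture is of the moment at which its call begins: read the wrist's pose just before it. get_calibration takes no time and is no camera call.
- bot.hand_in(): hands the job in, once; it reports no verdict.
The state is a dict: "time_s": time; "joint_positions": joint angles; "qvel": joint speeds; "tau": joint torques, N m; "position": TCP position; "tcp_rot": TCP orientation; "force": force on the tool from outside, world axes, zero at the start; "moment": the same for the moment, N m; "opening": opening from 0.0 (shut) to 1.0 (fully open).
Only numpy, scipy, OpenCV 4.12 (cv2) and the standard library are available. Lean on these libraries where they do the work, as an engineer would, in place of code of your own. Each camera call takes 0.05 s, during which the arm holds its last target.

## Working session

There is one attempt and no reset: what is moved stays moved. The work goes in short steps, Python scripts to look and compute and a tool call to move; the robot and the scene stay as the last step left them, time stands still between calls to the robot, and variables do not carry over. Pictures are saved under pics/ and viewed, and the job is handed in when it is done.

Besides the shell and the picture viewer there is one more tool, called after "Emit:" by a JSON object that holds its "api" and its "payload", one argument or row to a line. jog_arm: Moves the arm, as the interface text tells. Its arguments: {"type":"object","properties":{"motion":{"type":"array","items":{"type":"number"}},"gripper":{"type":"number"}},"required":["motion"]}

```bash
ls; mkdir -p pics
python3 - <<'E'
from rig import bot
import cv2,numpy as np
s=bot.read_state()
for k,v in s.items(): print(k,np.round(v,3).tolist())
for n in("scene","side","wrist"):
    p,d=bot.capture(n); cv2.imwrite(f"pics/{n}0.png",p[:,:,::-1]); np.save(f"pics/{n}0.npy",d)
    c=bot.get_calibration(n); print(n,{k:np.round(v,4).tolist() for k,v in c.items()})
E
```

```text
pics
time_s 0.0
joint_positions [60.647, 30.277, 82.157, -0.001, 67.69, -10.227]
qvel [0.139, -0.097, 0.125, -0.048, 0.031, 0.181]
tau [-0.0, -44.004, -17.659, 0.063, 0.058, -0.0]
position [0.204, 0.59, 0.244]
tcp_rot [[0.945, -0.001, 0.328], [-0.328, -0.002, 0.945], [-0.0, -1.0, -0.002]]
force [0.584, -0.443, 0.443]
moment [0.023, -0.01, 0.044]
opening 1.0
scene {'mtx': [[431.305, 0.0, 276.2286], [0.0, 431.305, 203.4648], [0.0, 0.0, 1.0]], 'pose': [[0.5188, 0.4682, -0.7153, -0.3246], [-0.8548, 0.2952, -0.4268, -0.5592], [0.0113, 0.8329, 0.5534, 0.8207], [0.0, 0.0, 0.0, 1.0]]}
side {'mtx': [[461.0907, 0.0, 273.9906], [0.0, 461.0907, 210.0359], [0.0, 0.0, 1.0]], 'pose': [[0.9486, 0.133, -0.2873, 0.3062], [-0.3163, 0.4377, -0.8417, -0.9891], [0.0138, 0.8892, 0.4572, 0.6313], [0.0, 0.0, 0.0, 1.0]]}
wrist {'mtx': [[302.7672, 0.0, 278.6534], [0.0, 302.7672, 207.7497], [0.0, 0.0, 1.0]], 'hand_eye': [[-0.0007, -0.9607, -0.2775, -0.076], [0.0002, 0.2775, -0.9607, -0.1406], [1.0, -0.0007, -0.0, -0.0006], [0.0, 0.0, 0.0, 1.0]]}
```

View pics/scene0.png

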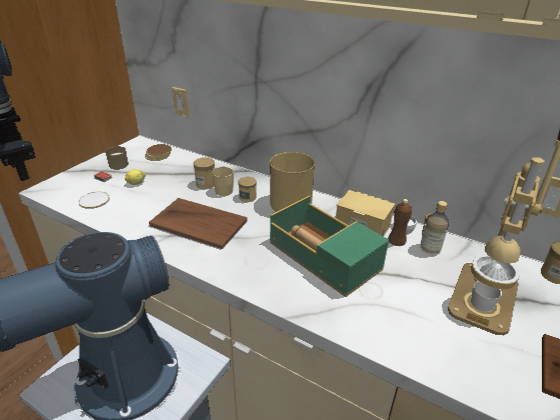

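View pics/side0.png

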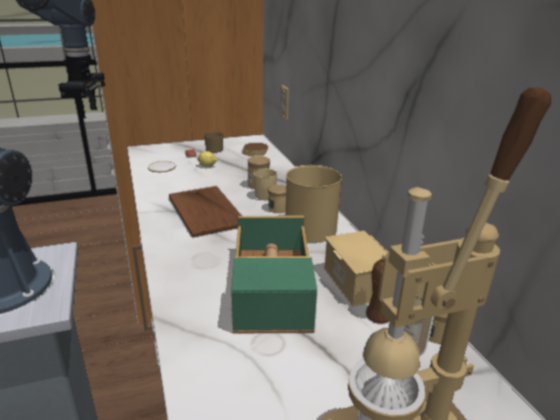

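View pics/wrist0.png

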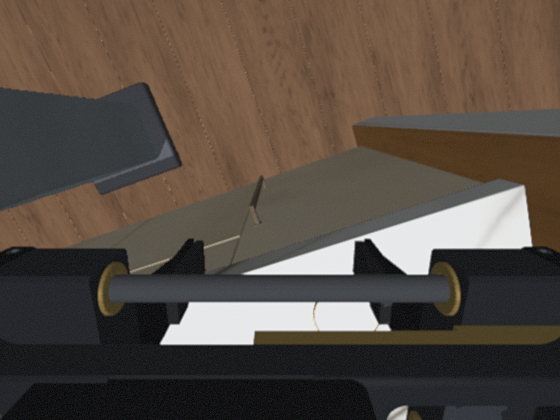

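The scene view shows the bin at about (330,243) with its hood at (353,252) on the right, and the pin at (310,237). The board is at (198,222) and the canister at (292,183). The tins and tumbler are around (205–247,180). The side view shows the bin from its hooded end at (272,275). The wrist view shows only the gripper and the worktop edge. Next I'll measure from colour and depth.

```bash
cat > h.py <<'E'
import numpy as np,cv2
from rig import bot
def cloud(d,K,T):
    v,u=np.mgrid[:d.shape[0],:d.shape[1]]
    X=(u-K[0,2])/K[0,0]*d;Y=-(v-K[1,2])/K[1,1]*d
    P=np.stack([X,Y,-d],-1)
    return P@T[:3,:3].T+T[:3,3]
def camT(n,s=None):
    c=bot.get_calibration(n)
    K=np.array(c['mtx'])
    if 'pose' in c: return K,np.array(c['pose'])
    T=np.eye(4);T[:3,:3]=s['tcp_rot'];T[:3,3]=s['position']
    return K,T@np.array(c['hand_eye'])
def proj(p,K,T):
    q=(np.atleast_2d(p)-T[:3,3])@T[:3,:3]
    return np.stack([K[0,2]+K[0,0]*q[:,0]/-q[:,2],K[1,2]-K[1,1]*q[:,1]/-q[:,2]],-1)
def onplane(uv,z,K,T):
    uv=np.atleast_2d(uv).astype(float)
    r=np.stack([(uv[:,0]-K[0,2])/K[0,0],-(uv[:,1]-K[1,2])/K[1,1],-np.ones(len(uv))],-1)@T[:3,:3].T
    return T[:3,3]+r*((z-T[2,3])/r[:,2])[:,None]
E
python3 - <<'E'
from h import *
for n in("scene","side"):
    im=cv2.imread(f"pics/{n}0.png");d=np.load(f"pics/{n}0.npy");K,T=camT(n)
    P=cloud(d,K,T);hsv=cv2.cvtColor(im,cv2.COLOR_BGR2HSV);H,S,V=cv2.split(hsv)
    g=(H>60)&(H<95)&(S>80)&(d>0)
    l,lab,st,_=cv2.connectedComponentsWithStats(g.astype(np.uint8)); print(n,[x.tolist() for x in st[1:] if x[4]>100])
    h=g&(abs(P[...,2]-0.108)<0.006)&(P[...,0]>.3)
    q=P[h];print("hoodtop n",len(q),"z",np.median(q[:,2]),q.min(0),q.max(0))
    r=cv2.minAreaRect((q[:,:2]*1000).astype(np.float32));print("rect",r)
    print(cv2.boxPoints(r))
    w=g&(P[...,0]>.3);q=P[w];print("all green",q.min(0),q.max(0),np.percentile(q[:,2],[1,50,99]))
    # board: brown dark, z~0.018
    b=(V<140)&(S>60)&((H<20)|(H>170))&(abs(P[...,2]-0.018)<0.008)&(d>0)
    l,lab,st,_=cv2.connectedComponentsWithStats(b.astype(np.uint8))
    for i in range(1,l):
        if st[i,4]>300:
            q=P[lab==i];r=cv2.minAreaRect((q[:,:2]*1000).astype(np.float32));print("brown",st[i].tolist(),np.median(q[:,2]),r)
    # table z check
    wh=(V>190)&(S<40)&(abs(P[...,2])<.02);print("table z",np.median(P[wh][:,2]))
E
```

```text
scene [[274, 198, 38, 33, 516], [312, 215, 31, 20, 156], [310, 222, 79, 72, 3091]]
hoodtop n 1625 z 0.10719005996633468 [ 0.45704574 -0.35259825  0.10209655] [ 0.64049212 -0.2033859   0.11210231]
rect ((548.3679809570312, -277.96343994140625), (112.6630630493164, 163.64080810546875), 73.1757583618164)
[[ 453.74533 -308.20197]
 [ 610.3818  -355.56564]
 [ 642.9906  -247.72491]
 [ 486.3542  -200.36124]]
all green [ 0.45474285 -0.35259825  0.00953815] [ 0.69542066 -0.02411057  0.11210231] [0.01373295 0.0890201  0.10979968]
brown [0, 129, 139, 70, 581] 0.018169251593304847 ((566.65283203125, 888.1762084960938), (20.01152229309082, 636.6025390625), 89.87181854248047)
brown [149, 198, 98, 49, 2560] 0.01677662288092352 ((503.0936279296875, 222.6094512939453), (161.76272583007812, 270.3664855957031), 6.471535682678223)
brown [498, 283, 20, 30, 334] 0.014746183628875975 ((664.3814086914062, -664.7149658203125), (131.45497131347656, 35.87613296508789), 0.29969674348831177)
brown [542, 334, 18, 63, 952] 0.017392388369182443 ((500.6134338378906, -772.5665893554688), (161.00650024414062, 33.604312
[... 335 characters left out ...]
457.48846 -308.91513]
 [ 606.84436 -355.37057]
 [ 639.1951  -251.36179]
 [ 489.83923 -204.90634]]
all green [ 0.45928284 -0.354351    0.01123322] [ 0.69257513 -0.0238065   0.10915607] [0.01448584 0.08210745 0.1077879 ]
brown [111, 133, 93, 13, 364] 0.01801688563797893 ((438.5223388671875, 887.5410766601562), (28.34825897216797, 372.4068298339844), 89.70225524902344)
brown [170, 187, 71, 49, 2212] 0.015346791110819769 ((504.2200927734375, 221.1052703857422), (158.439208984375, 270.8750305175781), 6.540658950805664)
brown [321, 406, 37, 14, 330] 0.013438414959540068 ((569.5399169921875, -551.7789306640625), (24.6578369140625, 61.08442306518555), 85.4052963256836)
table z -0.0020610830007870007
```

Run:
```python
import cv2
im=cv2.imread("pics/scene0.png")[130:300,140:400];cv2.imwrite("pics/crop_s.png",cv2.resize(im,None,fx=3,fy=3,interpolation=2))
im=cv2.imread("pics/side0.png")[140:340,160:390];cv2.imwrite("pics/crop_d.png",cv2.resize(im,None,fx=3,fy=3,interpolation=2))
```

```text
(no output)
```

View pics/crop_s.png

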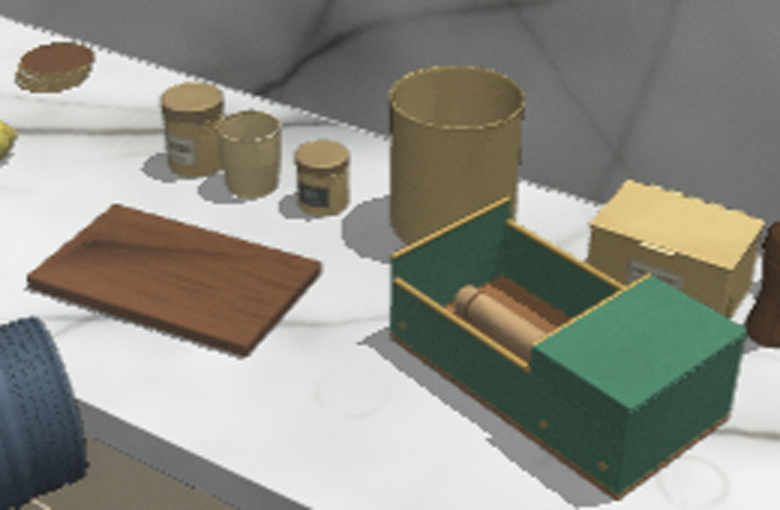

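View pics/crop_d.png

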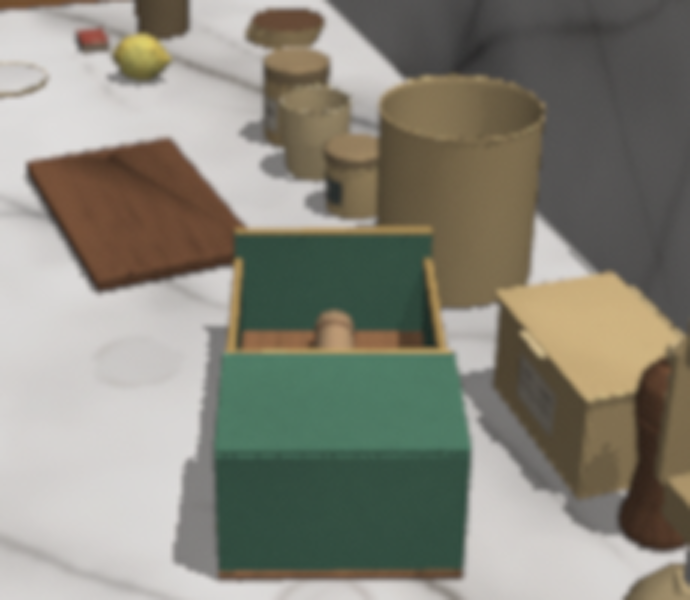

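Run:
```python
from h import *
b=np.array([.293,.956]);b/=np.linalg.norm(b);n=np.array([-b[1],b[0]]);O=np.array([.5484,-.279])+.0945*b
print("O",O,np.degrees(np.arctan2(b[1],b[0])))
for nm in("scene","side"):
    im=cv2.imread(f"pics/{nm}0.png");d=np.load(f"pics/{nm}0.npy");K,T=camT(nm)
    P=cloud(d,K,T);hsv=cv2.cvtColor(im,cv2.COLOR_BGR2HSV)
    H,S,V=cv2.split(hsv)
    q=P.copy();bx=(P[...,:2]-O)@b;by=(P[...,:2]-O)@n
    inb=(abs(bx)<.14)&(abs(by)<.07)&(P[...,2]<.07)&(P[...,2]>-.01)&(d>0)
    for lo,hi in((-.01,.011),(.011,.018),(.018,.026),(.026,.034),(.034,.045),(.045,.07)):
        m=inb&(P[...,2]>lo)&(P[...,2]<hi)
        if m.sum()>3: print(nm,lo,m.sum(),"x",np.percentile(bx[m],[2,50,98]).round(3),"y",np.percentile(by[m],[2,50,98]).round(3),np.median(hsv[m],0))
    # bystanders
    m=(d>0)&(P[...,2]>.05)&(P[...,2]<.17)&(P[...,0]>.5)&(P[...,0]<1.0)&(P[...,1]>-.02)&(P[...,1]<.6)
    l,lab,st,_=cv2.connectedComponentsWithStats(m.astype(np.uint8))
    for i in range(1,l):
        if st[i,4]>60: q=P[lab==i];print("obj",st[i].tolist(),q.min(0).round(3),q.max(0).round(3))
R=np.array(bot.read_state()['tcp_rot']);p=np.array(bot.read_state()['position'])
from scipy.spatial.transform import Rotation as Ro
g=O+.045*b; tgt=np.r_[g,.25]
Rt=np.column_stack([np.r_[-b,0],[0,0,-1],np.r_[-n,0]])
print("tgt",tgt,"shift",R.T@(tgt-p)*1000,"rot",np.degrees(Ro.from_matrix(R.T@Rt).as_rotvec()))
```

```text
O [ 0.57609148 -0.18864829] 72.96046487978593
scene -0.01 215 x [0.038 0.089 0.137] y [-0.069 -0.051  0.011] [ 14. 126. 103.]
scene 0.011 19 x [0.026 0.082 0.128] y [-0.023  0.013  0.015] [16. 92. 84.]
scene 0.018 55 x [0.024 0.073 0.128] y [0.012 0.015 0.017] [17. 87. 90.]
scene 0.026 87 x [0.026 0.076 0.127] y [-0.011  0.013  0.017] [ 17.  94. 121.]
scene 0.034 165 x [0.024 0.073 0.127] y [-0.009  0.003  0.014] [ 17.  99. 191.]
obj [183, 113, 141, 91, 4783] [ 0.684 -0.02   0.05 ] [0.896 0.6   0.17 ]
obj [194, 157, 40, 28, 656] [0.665 0.236 0.05 ] [0.744 0.397 0.098]
obj [239, 177, 18, 13, 198] [0.683 0.146 0.05 ] [0.748 0.207 0.073]
side -0.01 191 x [0.121 0.129 0.14 ] y [-0.069 -0.017  0.068] [ 14. 126. 146.]
side 0.018 9 x [0.095 0.112 0.138] y [-0.016  0.016  0.058] [ 15. 110. 105.]
side 0.026 39 x [0.081 0.104 0.125] y [-0.013  0.011  0.014] [ 15.  95. 129.]
side 0.034 102 x [0.074 0.099 0.13 ] y [-0.01  -0.     0.009] [ 15.   95.  165.5]
obj [247, 114, 119, 105, 4982] [ 0.667 -0.02   0.05 ] [0.889 0.599 0.17 ]
tgt [ 0.58927789 -0.14562366  0.25      ] shift [ 604.60784743   -5.45415926 -568.97800547] rot [8.67323149e-02 8.79120734e+01 5.81498731e-02]
```

Emit:
{"api": "jog_arm", "payload": {
  "motion": [18,0,-17,0,2.6,0,48,0,-46,0,7,0,85,-1,-80,0,12.3,0,127,-1,-120,0,18.5,0,170,-1,-159,0,24.6,0,212,-2,-199,0,30.8,0,254,-2,-239,0,37,0,296,-3,-279,0,43,0,339,-3,-319,0,49.2,0,381,-3,-358,0,55.4,0,423,-4,-398,0,61.5,0,466,-4,-438,0,67.7,0,508,-5,-478,0,73.8,0,545,-5,-512,0,79.1,0,575,-5,-541,0,83.5,0,593,-5,-558,0,86.2,0,605,-5,-569,0,87.9,0,605,-5,-569,0,87.9,0,605,-5,-569,0,87.9,0],
  "gripper": 1
}}

```text
time_s: 2.52
position: [0.5892, -0.1442, 0.2494]
tcp_rot: [[-0.292, -0.001, 0.957], [-0.957, 0.001, -0.292], [-0.001, -1.0, -0.001]]
force: [-0.2, -0.1, -0.3]
opening: 1.002
```

Run:
```python
from h import *
s=bot.read_state()
for k,v in s.items(): print(k,np.round(v,3).tolist())
for n in("wrist","scene"):
    p,d=bot.capture(n); cv2.imwrite(f"pics/{n}1.png",p[:,:,::-1]); np.save(f"pics/{n}1.npy",d)
np.savez("pics/s1.npz",position=s['position'],tcp_rot=s['tcp_rot'])
```

```text
time_s 2.525
joint_positions [-24.302, 28.519, 84.473, 0.02, 67.095, -7.351]
qvel [0.449, -0.312, 0.241, -0.105, -0.155, 0.059]
tau [-0.459, -42.227, -17.76, 0.045, 0.02, 0.0]
position [0.589, -0.144, 0.249]
tcp_rot [[-0.292, -0.001, 0.957], [-0.957, 0.001, -0.292], [-0.001, -1.0, -0.001]]
force [-0.229, -0.077, -0.301]
moment [-0.077, 0.15, -0.058]
opening 1.002
```

View pics/wrist1.png

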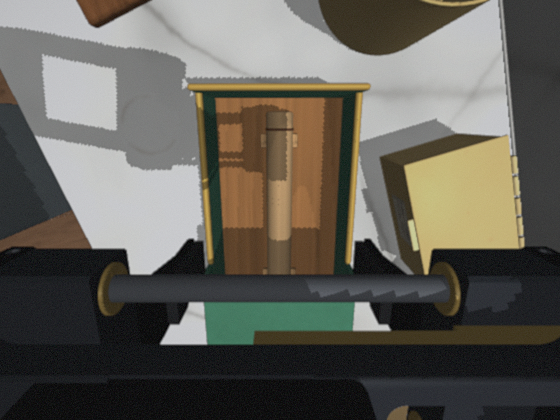

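View pics/scene1.png

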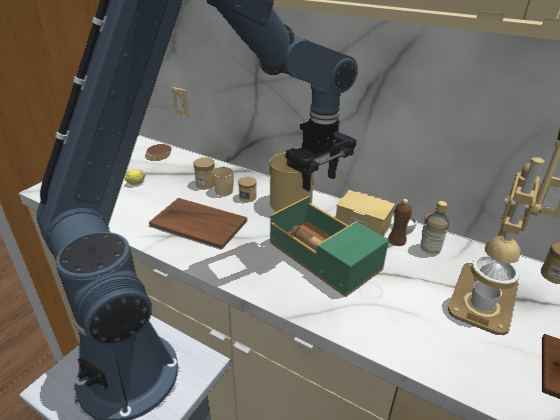

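The wrist view shows the pin lying along the bin, with its open end at about (279,113) and its sides at columns 268 and 291. Cork stops show at (266,140) and (294,140) and again near row 270. The bin's end wall runs along row 88 from column 190 to 369.

Run:
```python
from h import *
s=dict(np.load("pics/s1.npz"));K,T=camT("wrist",s)
b=np.array([.293,.956]);b/=np.linalg.norm(b);n=np.array([-b[1],b[0]]);O=np.array([.5761,-.1886])
def B(p): return np.c_[(p[:,:2]-O)@b,(p[:,:2]-O)@n]*1000
print("end wall outer corners",B(onplane([[190,85],[369,85]],.103,K,T)).round(1), "expect 150,+-81")
print("pin end top",B(onplane([[279,112]],.036,K,T)).round(1))
print("pin sides",B(onplane([[268,160],[291,160],[268,230],[291,230]],.024,K,T)).round(1))
print("stops",B(onplane([[262,135],[262,147],[297,135],[297,147],[264,268],[294,268]],.014,K,T)).round(1))
d=np.load("pics/wrist1.npy");P=cloud(d,K,T);print("floor z,pin z",P[200,240],P[180,279],P[250,279], "hood?",P[320,240])
print("tcp",B(s['position'][None]))
im=cv2.imread("pics/wrist1.png")[75:290,180:390];cv2.imwrite("pics/crop_w1.png",cv2.resize(im,None,fx=2.7,fy=2.7,interpolation=2))
```

```text
end wall outer corners [[151.6  79.1]
 [152.  -79. ]] expect 150,+-81
pin end top [[130.8   0.5]]
pin sides [[ 76.   13.6]
 [ 76.  -14.1]
 [-13.6  14.2]
 [-13.5 -15.3]]
stops [[104.8  20.9]
 [ 90.5  21.1]
 [104.9 -21.4]
 [ 90.6 -21.6]
 [-72.7  20.5]
 [-72.5 -20.6]]
floor z,pin z [ 0.53374869 -0.15262797  0.0079031 ] [ 0.59185501 -0.13627893  0.03980818] [ 0.56596408 -0.22150173  0.03963852] hood? [ 0.51066565 -0.25833298  0.108813  ]
tcp [[46.32341024  0.48833062]]
```

View pics/crop_w1.png

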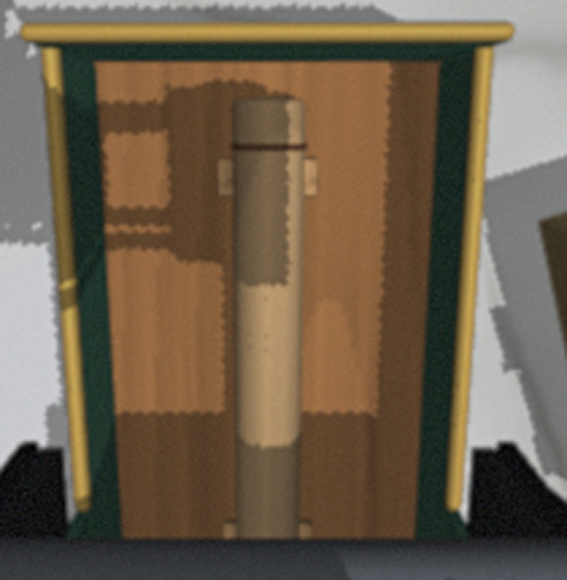

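Emit:
{"api": "jog_arm", "payload": {
  "motion": [0,15,0,0,0,0,0,40,0,0,0,0,0,70,0,0,0,0,0,100,0,0,0,0,0,130,0,0,0,0,0,155,0,0,0,0,0,175,0,0,0,0,0,190,0,0,0,0,0,201,0,0,0,0,0,209,0,0,0,0,0,213,0,0,0,0,0,215,0,0,0,0,0,215,0,0,0,0,0,215,0,0,0,0],
  "gripper": 1
}}

```text
time_s: 4.38
position: [0.5902, -0.1455, 0.0349]
tcp_rot: [[-0.293, 0.001, 0.956], [-0.956, -0.0, -0.293], [0.0, -1.0, 0.001]]
force: [-0.7, -0.6, 0.5]
opening: 1.002
```

No contact forces, and the height is as planned. Closing.

Emit:
{"api": "jog_arm", "payload": {
  "motion": [0,0,0,0,0,0,0,0,0,0,0,0,0,0,0,0,0,0,0,0,0,0,0,0,0,0,0,0,0,0,0,0,0,0,0,0,0,0,0,0,0,0,0,0,0,0,0,0],
  "gripper": 0
}}

```text
time_s: 5.38
position: [0.5898, -0.1452, 0.0345]
tcp_rot: [[-0.293, -0.0, 0.956], [-0.956, 0.0, -0.293], [-0.0, -1.0, -0.0]]
force: [-0.8, -0.4, 0.3]
opening: 0.357
```

Emit:
{"api": "jog_arm", "payload": {
  "motion": [0,-2,0,0,0,0,0,-5,0,0,0,0,0,-8,0,0,0,1,0,-12.5,0,0,0,2.5,1,-20,0,0,0,5,2,-27.5,0,0,0,7.5,3.5,-35,0,0,0,10,5,-40,0,0,0,11.7,5.5,-42.5,0,0,0,12.5,5.5,-42.5,0,0,0,12.5],
  "gripper": 0
}}

```text
time_s: 6.62
position: [0.5883, -0.1508, 0.0771]
tcp_rot: [[-0.286, 0.064, 0.956], [-0.933, 0.207, -0.293], [-0.216, -0.976, 0.0]]
force: [-0.7, 0.1, -1.7]
opening: 0.359
```

Run:
```python
from h import *
s=bot.read_state();print(s['time_s'],s['joint_positions'],s['force'],s['moment'],s['opening'])
ims=[]
for n in("wrist","scene"):
    p,d=bot.capture(n); cv2.imwrite(f"pics/{n}2.png",p[:,:,::-1]); np.save(f"pics/{n}2.npy",d)
a=cv2.imread("pics/scene2.png")[120:300,240:440];cv2.imwrite("pics/crop_s2.png",cv2.resize(a,None,fx=3,fy=3,interpolation=2))
```

```text
6.625 [-30.69663759  42.3489313   91.86583137  15.96145914  49.88675484
 -24.40607542] [-0.73348768  0.11491351 -1.69254528] [-0.26037939  0.13269505  0.03935396] 0.3593358544548887
```

View pics/crop_s2.png

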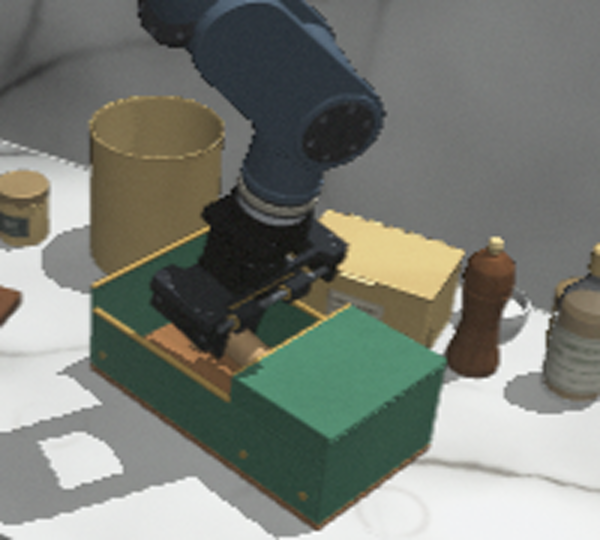

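View pics/wrist2.png

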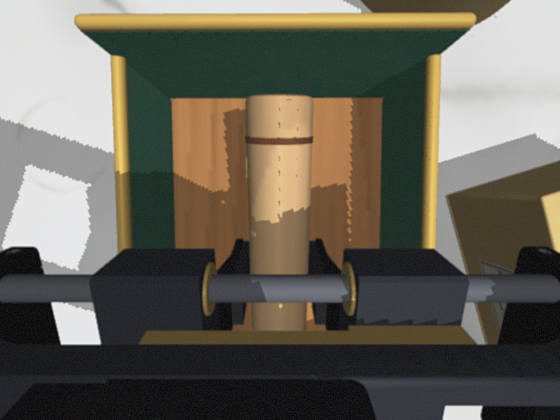

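The wrist view shows the pin held between the fingers, with its open end at about (280,97), coming up inside the mouth. The scene view shows the gripper clear of the hood. Now I'll check whether the pin has slipped in the jaws.

```bash
cat >> h.py <<'E'
BX=np.array([.293,.956]);BX/=np.linalg.norm(BX);BN=np.array([-BX[1],BX[0]]);O=np.array([.5761,-.1886])
def pinpitch(d,s,tag=""):
    # pin's top line in the tool frame from wrist depth: tool x along pin (open end = -x), tool y forward
    K,T=camT("wrist",s);P=cloud(d,K,T);Rt=np.array(s['tcp_rot']);Q=(P-np.array(s['position']))@Rt
    u0=slice(274,286)
    q=Q[90:255,u0].reshape(-1,3);q=q[(abs(q[:,2])<.008)&(abs(q[:,1])<.06)&(q[:,0]<-.02)]
    a,c=np.polyfit(q[:,0],q[:,1],1); end=q[:,0].min()
    r=q[:,1]-a*q[:,0]-c
    ang=np.degrees(np.arctan(a)); y0=c+.016*np.sqrt(1+a*a)
    print(tag,"pin slope in tool deg",ang.round(2),"axis y at x=0 mm",(y0*1e3).round(1),"end x mm",(end*1e3).round(1),"rms",(r.std()*1e3).round(2),len(q))
    W=lambda x:np.array(s['position'])+Rt@np.array([x,y0+a*x,0])
    k=np.sqrt(1+a*a);eo=W(end);eh=W(end+.26/k);m=W(end+.13/k)
    for nm,p in(("open",eo),("hood",eh),("mid",m)): print(nm,"world",p.round(4),"bin x,y",((p[:2]-O)@BX).round(4),((p[:2]-O)@BN).round(4))
    print("pin pitch deg",np.degrees(np.arcsin((eo-eh)[2]/.26)).round(2))
E
python3 - <<'E'
from h import *
pinpitch(np.load("pics/wrist2.npy"),bot.read_state())
E
```

```text
pin slope in tool deg 0.7 axis y at x=0 mm 10.3 end x mm -86.3 rms 0.68 1767
open world [ 0.6134 -0.0678  0.0865] bin x,y 0.1264 -0.0002
hood world [ 0.5393 -0.3099  0.0271] bin x,y -0.1268 -0.0003
mid world [ 0.5763 -0.1889  0.0568] bin x,y -0.0002 -0.0003
pin pitch deg 13.2
```

Emit:
{"api": "jog_arm", "payload": {
  "motion": [0.3,-3.5,0,0,0,1.2,0.9,-9,0,0,0,3,1.7,-15.2,0,0,0,5,2.9,-22.7,0,0,0,7.5,4.5,-30.3,0,0,0,10,5.8,-35.5,0,0,0,11.8,6.4,-37.7,0,0,0,12.5,6.4,-37.7,0,0,0,12.5,6.4,-37.7,0,0,0,12.5],
  "gripper": 0
}}

```text
time_s: 7.85
position: [0.584, -0.1639, 0.1124]
tcp_rot: [[-0.265, 0.123, 0.956], [-0.867, 0.404, -0.292], [-0.423, -0.906, -0.0]]
force: [-0.3, 0.1, -2.4]
opening: 0.355
```

Run:
```python
from h import *
s=bot.read_state();print(s['time_s'],np.round(s['joint_positions'],1),np.round(s['force'],2),s['opening'],s['position'])
for n in("wrist","scene"):
    p,d=bot.capture(n); cv2.imwrite(f"pics/{n}3.png",p[:,:,::-1]); np.save(f"pics/{n}3.npy",d)
pinpitch(np.load("pics/wrist3.npy"),s)
a=cv2.imread("pics/scene3.png")[120:300,240:440];a=cv2.resize(a,None,fx=2,fy=2,interpolation=2)
w=cv2.resize(cv2.imread("pics/wrist3.png"),None,fx=.7,fy=.7);c=np.zeros((360,800,3),np.uint8);c[:,:400]=a;c[:294,400:792]=w;cv2.imwrite("pics/c3.png",c)
```

```text
7.85 [-37.3  41.4  90.3  27.1  60.4 -36.4] [-0.33  0.14 -2.41] 0.3550890780243873 [ 0.58398861 -0.16394009  0.11235094]
 pin slope in tool deg 0.67 axis y at x=0 mm 10.2 end x mm -86.4 rms 0.7 1765
open world [ 0.608  -0.0854  0.1405] bin x,y 0.1081 -0.0003
hood world [ 0.5395 -0.3094  0.0279] bin x,y -0.1263 -0.0004
mid world [ 0.5737 -0.1974  0.0842] bin x,y -0.0091 -0.0003
pin pitch deg 25.67
```

View pics/c3.png

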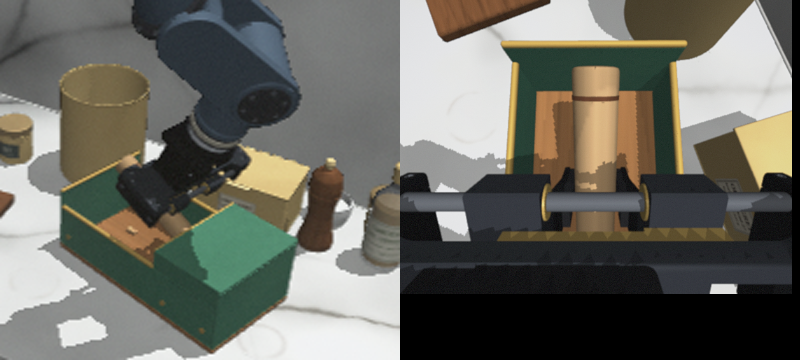

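Emit:
{"api": "jog_arm", "payload": {
  "motion": [-3,0,0,0,0,0,-10,0,0,0,0,0,-20,0,0,0,0,0,-32,0,0,0,0,0,-44,0,0,0,0,0,-56,0,0,0,0,0,-68,-0.5,0,0,0,0,-80,-1,0,0,0,0,-92,-1,0,0,0,0,-103,-1,0,0,0,0,-111,-1,0,0,0,0,-115,-1,0,0,0,0,-115,-1,0,0,0,0,-115,-1,0,0,0,0],
  "gripper": 0
}}

```text
time_s: 9.7
position: [0.6144, -0.0654, 0.1618]
tcp_rot: [[-0.266, 0.124, 0.956], [-0.867, 0.404, -0.293], [-0.422, -0.906, -0.0]]
force: [0.4, -0.8, -1.9]
opening: 0.365
```

Run:
```python
from h import *
s=bot.read_state();print(s['time_s'],np.round(s['joint_positions'],1),np.round(s['force'],2),s['opening'],s['position'])
for n in("wrist","scene"):
    p,d=bot.capture(n); cv2.imwrite(f"pics/{n}4.png",p[:,:,::-1]); np.save(f"pics/{n}4.npy",d)
pinpitch(np.load("pics/wrist4.npy"),s)
a=cv2.imread("pics/scene4.png")[120:300,240:440];a=cv2.resize(a,None,fx=2,fy=2,interpolation=2)
w=cv2.resize(cv2.imread("pics/wrist4.png"),None,fx=.7,fy=.7);c=np.zeros((360,800,3),np.uint8);c[:,:400]=a;c[:294,400:792]=w;cv2.imwrite("pics/c4.png",c)
# canister rim from first scene/side views
for n in("scene","side"):
    d=np.load(f"pics/{n}0.npy");P=cloud(d,*camT(n));m=(d>0)&(P[...,2]>.15)&(P[...,2]<.17)&(P[...,0]>.6)&(P[...,0]<.87)&(P[...,1]>-.1)&(P[...,1]<.2)
    print(n,"canister",P[m].min(0).round(3),P[m].max(0).round(3))
```

```text
9.7 [-27.8  36.8  90.2  28.3  61.2 -26.3] [ 0.45 -0.78 -1.93] 0.36491277158351737 [ 0.61438972 -0.06542684  0.16177604]
 pin slope in tool deg 0.56 axis y at x=0 mm 10.1 end x mm -86.4 rms 0.69 1763
open world [0.6385 0.0132 0.1898] bin x,y 0.2112 -0.0005
hood world [ 0.5697 -0.2111  0.0777] bin x,y -0.0233 -0.0005
mid world [ 0.6041 -0.0989  0.1338] bin x,y 0.0939 -0.0005
pin pitch deg 25.55
scene canister [ 0.686 -0.042  0.15 ] [0.836 0.105 0.167]
side canister [ 0.687 -0.044  0.15 ] [0.833 0.107 0.165]
```

View pics/c4.png

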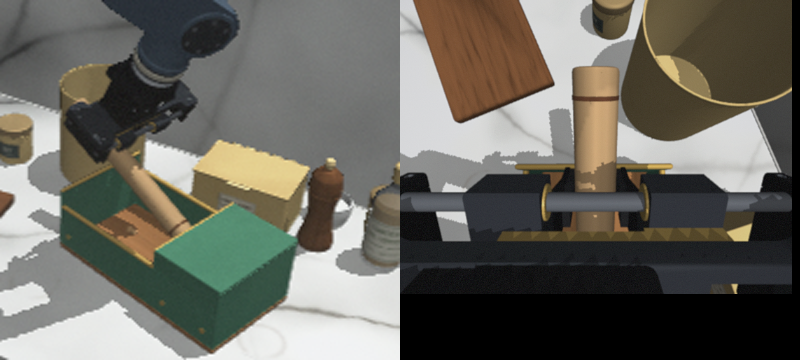

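Emit:
{"api": "jog_arm", "payload": {
  "motion": [-2,-3,0,0,0,0,-6,-10,0,0,0,0,-12,-20,0,0,0,0,-19,-31,0,0,0,0,-26,-43,0,0,0,0,-33,-54,0,0,0,0,-40,-65,0,0,0,0,-44.5,-73,0,0,0,0,-47,-77,0,0,0,0,-47,-77,0,0,0,0,-47,-77,0,0,0,0],
  "gripper": 0
}}

```text
time_s: 11.18
position: [0.6171, -0.0555, 0.2511]
tcp_rot: [[-0.266, 0.123, 0.956], [-0.866, 0.404, -0.293], [-0.423, -0.906, -0.001]]
force: [0.5, 0.1, -3.0]
opening: 0.358
```

Run:
```python
from h import *
from scipy.spatial.transform import Rotation as Ro
s=bot.read_state();print(s['time_s'],np.round(s['joint_positions'],1),np.round(s['force'],2),s['opening'],s['position'])
for n in("wrist","scene"):
    p,d=bot.capture(n); cv2.imwrite(f"pics/{n}5.png",p[:,:,::-1]); np.save(f"pics/{n}5.npy",d)
pinpitch(np.load("pics/wrist5.npy"),s)
R=np.array(s['tcp_rot']);p=np.array(s['position'])
# board centre from first views, 178x280 box corners check by wrist/scene; target
C=np.array([.5036,.222])
for yaw in(73,85,90):
    f=np.array([np.cos(np.radians(yaw)),np.sin(np.radians(yaw)),0])
    Rt=np.column_stack([-f,[0,0,-1],np.cross(-f,[0,0,-1])])
    # level pin: slope .6 deg in tool -> tilt ignored; middle sits 44 mm along -f (tool +x) , 10 below
    tgt=np.r_[C,.15]+.0436*f
    print(yaw,"tgt",tgt.round(4),"shift",(R.T@(tgt-p)*1000).round(1),"rotvec",np.degrees(Ro.from_matrix(R.T@Rt).as_rotvec()).round(2))
```

```text
11.175 [-26.8  30.1  86.   26.2  70.5 -20.1] [ 0.49  0.08 -3.03] 0.35801894663030603 [ 0.61709932 -0.05545014  0.25109376]
 pin slope in tool deg 0.56 axis y at x=0 mm 10.1 end x mm -86.4 rms 0.69 1760
open world [0.6412 0.0232 0.2792] bin x,y 0.2216 -0.0002
hood world [ 0.5724 -0.2011  0.167 ] bin x,y -0.013 -0.0001
mid world [ 0.6068 -0.089   0.2231] bin x,y 0.1043 -0.0002
pin pitch deg 25.56
73 tgt [0.5163 0.2637 0.15  ] shift [-207.   208.3 -189.7] rotvec [  0.06  -0.04 -25.  ]
85 tgt [0.5074 0.2654 0.15  ] shift [-206.1  207.9 -198.7] rotvec [ -2.56 -11.85 -24.92]
90 tgt [0.5036 0.2656 0.15  ] shift [-205.3  207.5 -202.4] rotvec [ -3.65 -16.77 -24.82]
```

View pics/wrist5.png

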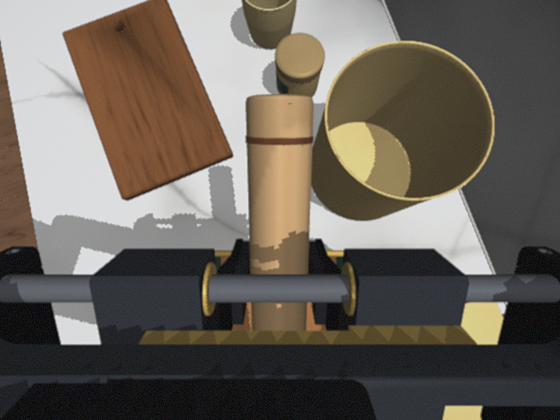

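View pics/scene5.png

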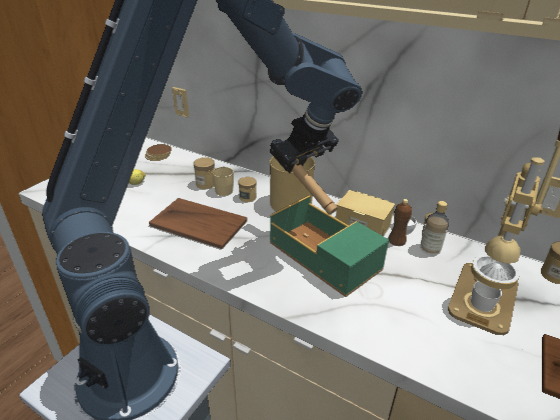

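The wrist view shows the pin free of the bin, with its open end at (280,97). The canister at (408,125) is well clear, and the board is at (150,95). Both pin ends are above 0.16 m. Now I'll carry it over while levelling it.

Emit:
{"api": "jog_arm", "payload": {
  "motion": [-4,4,-4,0,-0.2,-0.5,-12,12,-12,-0.2,-0.7,-1.5,-25,25,-24,-0.3,-1.4,-3,-39,39,-38,-0.5,-2.3,-4.7,-54,54,-52,-0.7,-3.1,-6.5,-68,69,-66,-0.9,-3.9,-8.2,-82,83,-80,-1,-4.8,-10,-97,98,-94,-1.2,-5.6,-11.7,-111,112,-107,-1.4,-6.4,-13.4,-126,127,-121,-1.6,-7.3,-15.2,-140,141,-135,-1.8,-8.1,-16.9,-155,156,-149,-2,-8.9,-18.7,-169,171,-163,-2.1,-9.8,-20.4,-181,183,-175,-2.3,-10.5,-21.9,-192,193,-185,-2.4,-11.1,-23.2,-200,202,-193,-2.5,-11.5,-24.2,-206,208,-199,-2.6,-11.9,-24.9,-206,208,-199,-2.6,-11.9,-24.9,-206,208,-199,-2.6,-11.9,-24.9],
  "gripper": 0
}}

```text
time_s: 13.65
position: [0.5076, 0.2652, 0.1503]
tcp_rot: [[-0.086, 0.001, 0.996], [-0.996, 0.0, -0.086], [-0.0, -1.0, 0.001]]
force: [-0.6, -0.8, -2.2]
opening: 0.356
```

Run:
```python
from h import *
s=bot.read_state();print(s['time_s'],np.round(s['joint_positions'],1),np.round(s['force'],2),s['opening'],s['position'])
for n in("wrist","scene","side"):
    p,d=bot.capture(n); cv2.imwrite(f"pics/{n}6.png",p[:,:,::-1]); np.save(f"pics/{n}6.npy",d)
pinpitch(np.load("pics/wrist6.npy"),s)
# board: from the first scene view by casting the mask's outline corners onto z=0.018
im=cv2.imread("pics/scene0.png");hsv=cv2.cvtColor(im,cv2.COLOR_BGR2HSV);H,S,V=cv2.split(hsv)
m=((V<160)&(S>60)&((H<22)|(H>170))).astype(np.uint8);l,lab=cv2.connectedComponents(m);c=(lab==lab[222,198]).astype(np.uint8)
cn=max(cv2.findContours(c,0,2)[0],key=cv2.contourArea);K,T=camT("scene")
q=onplane(cn[:,0,:],.018,K,T);print(cv2.boundingRect(cn),cv2.minAreaRect((q[:,:2]*1000).astype(np.float32)))
```

```text
13.65 [16.4 33.4 94.7 -0.  51.9 21.4] [-0.61 -0.82 -2.24] 0.35583560896085176 [0.50760886 0.2651632  0.15030682]
 pin slope in tool deg 0.72 axis y at x=0 mm 10.4 end x mm -86.2 rms 0.68 1758
open world [0.515  0.3511 0.141 ] bin x,y 0.4981 0.2165
hood world [0.4927 0.092  0.1377] bin x,y 0.2439 0.162
mid world [0.5038 0.2215 0.1393] bin x,y 0.371 0.1893
pin pitch deg 0.73
(149, 198, 98, 51) ((495.9266662597656, 217.8241424560547), (170.3076171875, 272.9945068359375), 6.560476303100586)
```

View pics/wrist6.png

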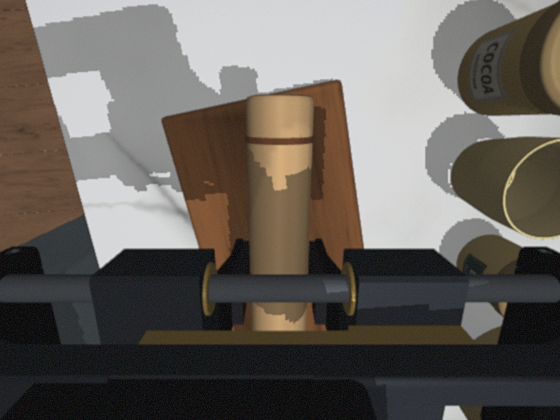

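View pics/side6.png

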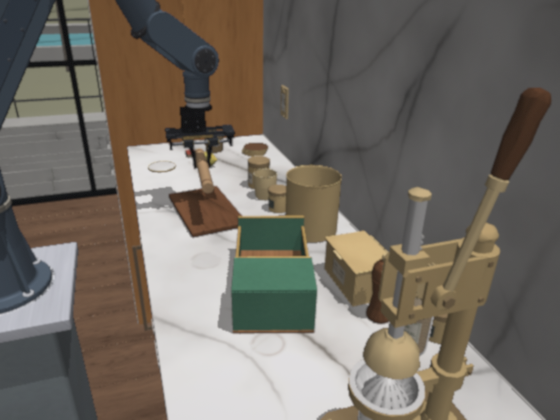

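View pics/scene6.png

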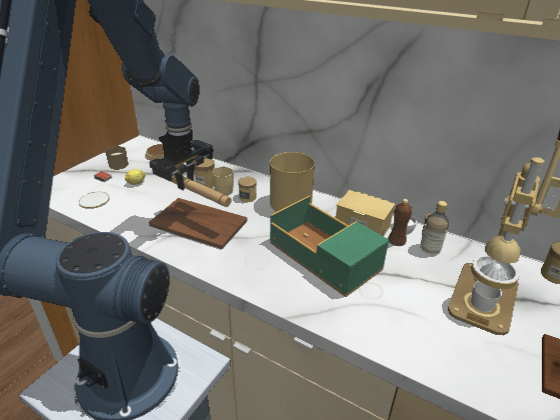

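The wrist and side views show the pin level over the board, with the bystanders and bin where they were. I'll let it settle, run one last check, and hand in.

Emit:
{"api": "jog_arm", "payload": {
  "motion": [0,0,0,0,0,0,0,0,0,0,0,0,0,0,0,0,0,0,0,0,0,0,0,0],
  "gripper": 0
}}

```text
time_s: 14.3
position: [0.5075, 0.2653, 0.1502]
tcp_rot: [[-0.086, 0.001, 0.996], [-0.996, -0.0, -0.086], [-0.0, -1.0, 0.001]]
force: [-0.2, -0.4, -3.0]
opening: 0.361
```

Run:
```python
from h import *
s=bot.read_state();print(s['time_s'],np.round(s['qvel'],2),np.round(s['force'],2),s['opening'])
K,T=camT("wrist",s);q=onplane([[163,118],[342,81]],.018,K,T)[:,:2];e=q[1]-q[0];L=np.linalg.norm(e);e/=L;nn=np.array([e[1],-e[0]])
print("far corners",q.round(4),"width",L,"board centre",(q.mean(0)+.14*nn).round(4))
_,d=bot.capture("wrist");pinpitch(d,s)
for k in("0","6"):   # bystanders, before and after
    dd=np.load(f"pics/side{k}.npy");P=cloud(dd,*camT("side"))
    for nm,(a,b,c,e2) in dict(can=(.67,.85,-.06,.12),tins=(.64,.76,.13,.41)).items():
        m=(dd>0)&(P[...,2]>.05)&(P[...,2]<.17)&(P[...,0]>a)&(P[...,0]<b)&(P[...,1]>c)&(P[...,1]<e2);print(k,nm,m.sum(),P[m].mean(0).round(4))
```

```text
14.3 [ 0.13 -0.01 -0.01  0.   -0.15 -0.06] [-0.24 -0.4  -2.97] 0.36074546544734043
far corners [[0.4147 0.3509]
 [0.5696 0.3674]] width 0.15572232756884757 board centre [0.507 0.22 ]
 pin slope in tool deg 0.62 axis y at x=0 mm 10.3 end x mm -86.2 rms 0.7 1758
open world [0.515  0.3512 0.1408] bin x,y 0.4982 0.2166
hood world [0.4926 0.0921 0.138 ] bin x,y 0.2439 0.1621
mid world [0.5038 0.2216 0.1394] bin x,y 0.371 0.1894
pin pitch deg 0.62
0 can 2933 [0.7534 0.0109 0.1192]
0 tins 891 [0.7037 0.2741 0.0715]
6 can 2927 [0.7533 0.0108 0.1192]
6 tins 886 [0.7035 0.2742 0.0716]
```

Run:
```python
from rig import bot
print(bot.hand_in())
```

```text
the job is handed in; nothing more can be done
None
```

I took the rolling pin out of the bin and handed the job in with it held level over the middle of the left-hand board. No verdict is reported, so the result rests on my own checks.

**What I did:** I gripped the pin about 45 mm from its middle, on the open-end side. I then tilted it about 25.6° around its hood end. That put the open end at z = 0.14 m while the other end was still under the hood (bin x = −0.126 m, z = 0.028 m). I drew it 115 mm along its own axis and raised it until the lower end was at 0.167 m. Finally I levelled it on the way to the board. The clock stood at 14.3 s, against the 51 s limit.

**Last checks:**
- **Position:** the pin's middle was at (0.504, 0.222), within about 10 mm of every estimate of the board's centre.
- **Height and level:** the ends were at 0.138 and 0.141 m, and the pin was 0.6° off level.
- **Grip:** the opening read about 31 mm against the 32 mm pin, with no measurable slip. The external force of about 3 N downwards was roughly the pin's weight, slightly above the 2.4 N upper figure.
- **Bystanders:** the canister, tumbler and tins had not moved, to within 0.2 mm in the before-and-after side views.

**Disagreement:** the board's width came out at 156–170 mm against the given 178 mm. I put that down to rough edge picking. The centre estimates agreed to about 11 mm, well inside the 60 mm allowed.

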